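# Clamp a knife-block glue-up in the screw press

### The job

Glue up the knife block: on the carriage, while it stands out on the rollers clear of the press, stack all the wooden slats that are there squarely on one another, lengthwise between the two end walls, with the thicker pressing block on top. Then wind the press open far enough for the carriage and its load to pass under the pad, push the carriage along the rollers right up against the end stop, and wind the crank clockwise until the pad meets the block and about half a turn more, just snug and never cranked hard. Leave it clamped, and leave the honey jar and the lidded pot where they stand.

Things in the scene. Friction and masses are not known exactly. Their poses are not given: they have to be found in the camera images.
- slat_a: One of the wooden slats (two to four are there, all alike), 120 x 50 x 16 mm, with a wide shallow slot along its upper face. Starts flat on the worktop, nearer the robot than the press. Origin: centre of its underside; x along its 120 mm length, y across its 50 mm width, z up. About 90 g. Either face may be up.
- slat_b: One of the wooden slats (two to four are there, all alike), 120 x 50 x 16 mm, with a wide shallow slot along its upper face. Starts flat on the worktop, nearer the robot than the press. Origin: centre of its underside; x along its 120 mm length, y across its 50 mm width, z up. About 90 g. Either face may be up.
- slat_c: One of the wooden slats (two to four are there, all alike), 120 x 50 x 16 mm, with a wide shallow slot along its upper face. Starts flat on the worktop, nearer the robot than the press. Origin: centre of its underside; x along its 120 mm length, y across its 50 mm width, z up. About 90 g. Either face may be up.
- slat_d: One of the wooden slats (two to four are there, all alike), 120 x 50 x 16 mm, with a wide shallow slot along its upper face. Starts flat on the worktop, nearer the robot than the press. Origin: centre of its underside; x along its 120 mm length, y across its 50 mm width, z up. About 90 g. Either face may be up.
- block: The pressing block: wooden block 120 x 50 x 24 mm, thicker than a slat, without a slot, with a round steel plate 40 mm across let in flush in the middle of both faces. Starts flat on the worktop in the row with the slats. Origin: centre of its underside; x along its length, y across its width, z up. About 120 g. Either face may be up.
- carriage: Loose plywood carriage on the rollers, 4 mm play to each side rail; 0.45 kg, about 2 N moves it. Bed 84 mm wide (x), 12 mm thick, y = -90 mm (stop end) to +145 mm. Origin: bed underside, below the stack middle. End walls 70 mm high above the bed, 152 mm clear between them; 6 mm ears on them, 72 mm apart, leave the sides open for abs(y) under 51 mm. Slats lie along y, middle over the origin
- handle (a point): Middle of the carriage's upright round steel handle post, 22 mm in diameter, 55 mm high above the bed (this point is 40 mm above the bed, 15 mm below the top), 125 mm behind the carriage's origin (its +y). Push it, or pinch it from above
- press: Fixed stand with a track of ten passive rollers (tops 34 mm up) along y, 112 mm wide, side rails 42 mm high, loading end at +y; C-frame over the track at y = -130 mm: column on the far (+x) side, arm 44 mm wide, 175 to 205 mm up. Origin: worktop level, middle of the track; x away from the robot, z up. The carriage starts with its origin at y = +70 to +120 mm, clear of the C-frame
- stop (a point): Middle of the track-side face of the end stop plate (100 mm wide, up to 65 mm above the worktop) at the -y end of the press's track; this point is 40 mm above the worktop. With the carriage against it, the carriage's origin is 90 mm from it along the press's y (at press y = -131 mm), right under the spindle
- knob_grip (a point): Middle of the upright round crank knob, 22 mm in diameter and 40 mm high (this point is 22 mm above its lower end, which stands on the crank arm). The knob spins freely on the crank, 55 mm from the spindle's axis, so it can be pinched from above with a fixed tool direction and led round in circles; it sinks 16 mm for each clockwise turn.
- pad_face (a point): Centre of the underside of the press pad (steel disc 38 mm in diameter), on the spindle's vertical axis. Fully open it is 150 mm above the worktop; it starts at 83 to 95 mm, too low for the carriage to pass (its end walls reach 116 mm above the worktop).
- crank (a joint): Crank angle (rad), 0 fully open, growing clockwise seen from above, up to 29.4; the pad goes down 16 mm per turn. It takes about 2 to 4 N at the knob and stays where it is left.
- pad (a joint): How far the sprung pad has been pushed back up on the spindle (m): 0 when it touches nothing; after it meets the work it grows by nearly 16 mm per further turn (1.5 N per mm, 3 N at the start).
- honey_jar: Bystander: honey jar with a red lid, 68 mm across and 100 mm high. Origin: centre of its underside. Not to be disturbed.
- salt_pot: Bystander: round orange pot with a wooden lid, 64 mm across and 75 mm high. Origin: centre of its underside. Not to be disturbed.
Not all that is in view belongs to the job. Several things have the shape of the carriage; the one meant has the colours described above.

How it is judged:
By the outcome, as a careful person would: the job done as asked, in the order asked, and still so for the second after the job is handed in, with the robot touching nothing.
Of slat_a, slat_b, slat_c, slat_d only 2 to 4 are there at a start; the rules pass over those that are not, and their reading is None.
At some moment in a run one of slat_a, slat_b, slat_c, slat_d may be knocked a few centimetres aside while the robot is not near it.
Once in a run the grip may slacken for a moment while it holds something.
It also fails if it takes over 210 s, if anything falls off the work surface, if the arm or the gripper's body presses on something with over 40 N, if the wrist force passes 120 N, or if a joint passes its speed limit or range.

### The arm

A 6-joint arm with a two-finger parallel gripper is mounted at the origin on a cart in front of the work surface, level with it; the furniture and walls round the work are solid. World frame = base frame: x ahead of the robot, y to its left, z up, the work surface at z = 0. Lengths are in m, angles in rad, forces in N, time in s.
With the tool pointing down it reaches from about 0.35 to 0.775 m from the base axis. Payload 5.5 kg.
Tool frame: the origin (TCP) lies at the very end of the fingers, on their centre line; the grasp point (between the pads) lies env.hold_point_z behind it (env.hold_point_z is the distance from the TCP to the grasp point, in m); z points along the fingers, y is the line along which they close (so a half turn about z gives the same grasp; the last joint's range is limited). The gripper opens to 85 mm and grips with 20 to 120 N. Pads are 22 mm wide; open, the fingers measure 114 mm over their backs; the gripper's body (76 mm by 85 mm) begins 54 mm behind the grasp point. The pads swing forward as they close: fully open they stand 13 mm farther back than shut.
Start: joints at [0.971, 0.313, 0.046, 1.304, 0, 1.431], TCP at [0.255, 0.515, 0.231] pointing down, gripper open.
Joint ranges: [-2.76, 2.76], [-0.86, 1.69], [-1.03, 1.26], [-2.2, 2.34], [-1.47, 1.5], [-3.14, 3.14]. Speed limits (rad/s): [2.57, 2.57, 3.14, 3.14, 3.14, 3.14].

### API

Orientations are given as a unit quaternion [w, x, y, z].
In Python, from workcell import env gives the robot as it stands.
- The arm moves only by the tool carry_out, never from a script. Its argument "steps" is a list of rows, each a list of 3 entries, a list of its own where there are three numbers: the turn, a rotation vector about the tool's x, y, z in degrees, then the shift along the tool's x, y, z in cm, then the closure in counts, from 0 (fully open) to 255 (shut). A call has exactly 8 rows; each row is the pose to reach, as a shift and turn from the pose commanded when the call began, along the tool's axes at that moment; what a row does not reach only later rows make up. A row lasts 1/8 s, in which the tool goes at most 62.5 mm and 10.7 degrees, less where a joint would pass 70% of its speed; a pose out of reach is approached as far as the arm can. A call with a gripper value outside its range is refused whole. The fingers move at their own pace and stop on an object; "force" is the grip in N (left out, the last holds). Time passes only in rows, so rows that repeat a pose let the fingers close, or fill a call up. It gives the time, the measured TCP pose, the force, the opening and the grip force at its end, in the units of the state.
- env.get_state(): the state, without advancing time (a new reading comes with each control period).
- env.read_camera(name): name is "side" or "top"; returns (picture, depth): 400x640x3 uint8, red, green, blue; 400x640 float32, m along the optical axis (not along the pixel's ray), 0 where there is no reading.
- env.get_calibration(name): a dict with "fx", "fy", "cx", "cy" (pixels), "D" ([k1, k2, p1, p2, k3] as OpenCV has them; the pictures are not rectified), "origin" and "orientation" of the camera in the world. Camera axes: x right, y up, looking along -z (the intrinsics and any distortion apply to the point x, -y, -z); pixel columns grow to the right and rows downward; lengths in m; the calibration is good to about 2 mm. A picture is of the moment at which its call begins. get_calibration takes no time and is no camera call.
- env.hand_in(): hands the job in; it is judged then, once.
The state is a dict: "clock": time; "joint_pos": joint angles; "qvel": joint speeds; "tau": joint torques, N m; "tcp_pos": TCP position; "orientation": TCP orientation; "wrist_force": force on the tool from outside, world axes, zero at the start; "ft_torque": the same for the moment, N m; "finger_gap": finger opening in m; "grip_force": force on a finger pad.
Only numpy, scipy, OpenCV 4.12 (cv2) and the standard library are available. Lean on these libraries where they do the work, as an engineer would, in place of code of your own. Each camera call takes 0.05 s, during which the arm holds its last target. There are 200 camera calls.

## Working session

There is one attempt and no reset: what is moved stays moved. The work goes in short steps, Python scripts to look and compute and a tool call to move; the robot and the scene stay as the last step left them, time stands still between calls to the robot, and variables do not carry over. Pictures are saved under pics/ and viewed, at most 14 in all, crops included, and the job is handed in when it is done.

Besides the shell and the picture viewer there is one more tool, called after "Emit:" by a JSON object that holds its "op" and its "data", one argument or row to a line. carry_out: Moves the arm, as the interface text tells. Its arguments: {"type":"object","properties":{"steps":{"type":"array","items":{"type":"array"}},"force":{"type":"number"}},"required":["steps"]}

```bash
ls; mkdir -p pics; cat > h.py <<'E'
import numpy as np, cv2
from scipy.spatial.transform import Rotation as R
from workcell import env
def snap(n,f):
    p,d=env.read_camera(n); cv2.imwrite(f'pics/{f}.png',p[:,:,::-1]); np.save(f'pics/{f}.npy',d); return p,d
def Rq(q): return R.from_quat([q[1],q[2],q[3],q[0]])
def world(n,d,u,v,dep=None,z=None):
    c=env.get_calibration(n); K=np.array([[c['fx'],0,c['cx']],[0,c['fy'],c['cy']],[0,0,1]])
    x,y=cv2.undistortPoints(np.array([[[u,v]]],float),K,np.array(c['D'],float))[0,0]
    r=Rq(c['orientation']).apply([x,-y,-1]); o=np.array(c['origin'])
    if z is not None: return o+r*(z-o[2])/r[2]
    if dep is None:
        w=d[int(v)-1:int(v)+2,int(u)-1:int(u)+2]; dep=np.median(w[w>0])
    return o+r*dep
E
python3 - <<'E'
from h import *
for n in('side','top'):
    snap(n,n+'0'); c=env.get_calibration(n); print(n,c)
s=env.get_state(); print(s['clock'],s['tcp_pos'],s['orientation'],s['finger_gap'],env.hold_point_z)
E
```

```text
pics
side {'fx': 407.8965774447833, 'fy': 407.8965774447833, 'cx': 322.6429984013821, 'cy': 204.22447301984295, 'D': array([0.01633499, 0.        , 0.        , 0.        , 0.        ]), 'origin': array([-0.02063202, -0.76899731,  0.96093173]), 'orientation': array([ 0.86514697,  0.40271718, -0.12826401, -0.26997767])}
top {'fx': 391.5731586613324, 'fy': 391.5731586613324, 'cx': 320.3962237049779, 'cy': 200.9259152585781, 'D': array([-0.04286502,  0.        ,  0.        ,  0.        ,  0.        ]), 'origin': array([ 0.41152479, -0.00686225,  1.40151353]), 'orientation': array([ 0.71160652,  0.02369807, -0.03477388, -0.70131686])}
0.1 [0.25490614 0.51489712 0.23046677] [-3.03486765e-04  2.27884315e-01  9.73687834e-01 -8.05161895e-04] 0.08532376299069651 0.0187
```

View pics/top0.png

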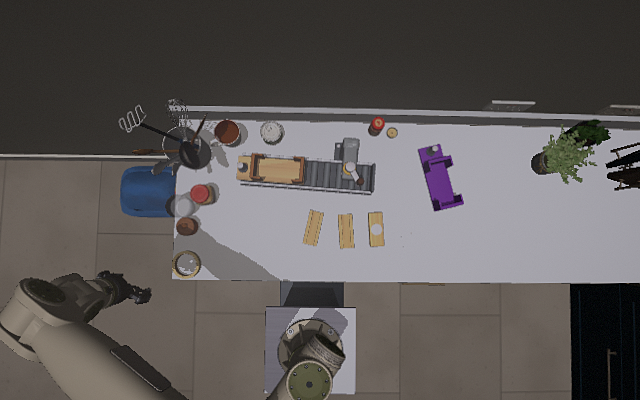

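View pics/side0.png

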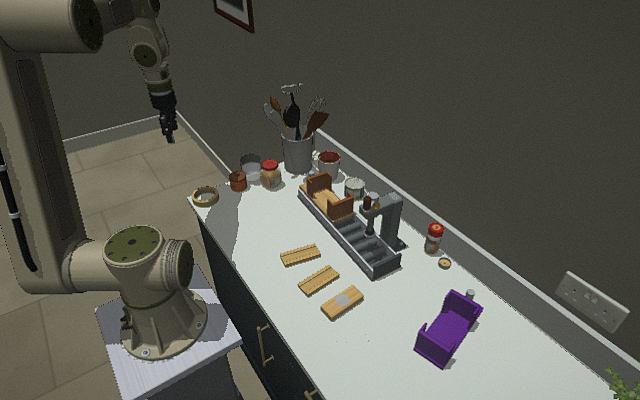

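The candidates are: carriage, the plywood one at top (278,169) or the purple decoy at (440,177). Slats at (314,228) and (346,231), and the block with its round plate at (376,229). The honey jar is at (202,193) and the pot at (187,227). I choose the plywood carriage on the track and check it in a close crop.

```bash
python3 - <<'E'
import cv2
a=cv2.imread('pics/top0.png')[125:260,225:400]
cv2.imwrite('pics/c0.png',cv2.resize(a,None,fx=4.4,fy=4.4,interpolation=cv2.INTER_CUBIC))
a=cv2.imread('pics/side0.png')[150:330,260:480]
cv2.imwrite('pics/c1.png',cv2.resize(a,None,fx=3.3,fy=3.3,interpolation=cv2.INTER_CUBIC))
E
```

```text
(no output)
```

View pics/c0.png

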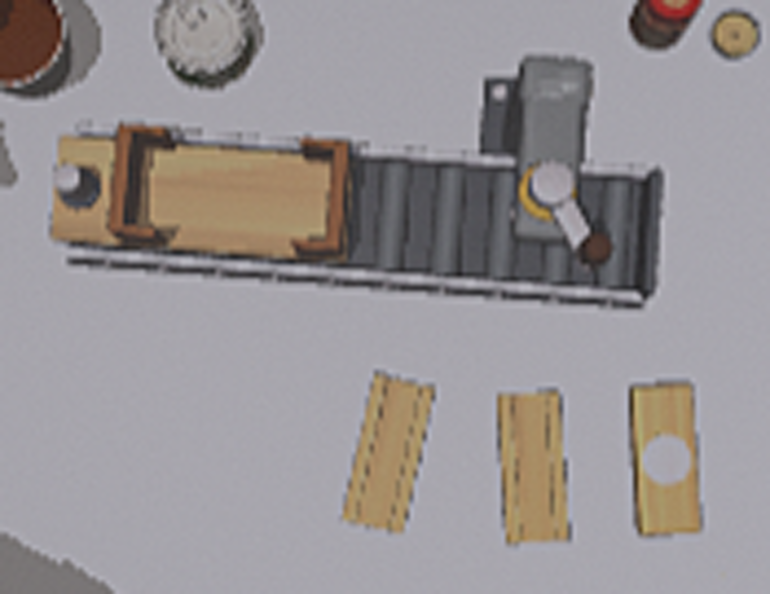

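View pics/c1.png

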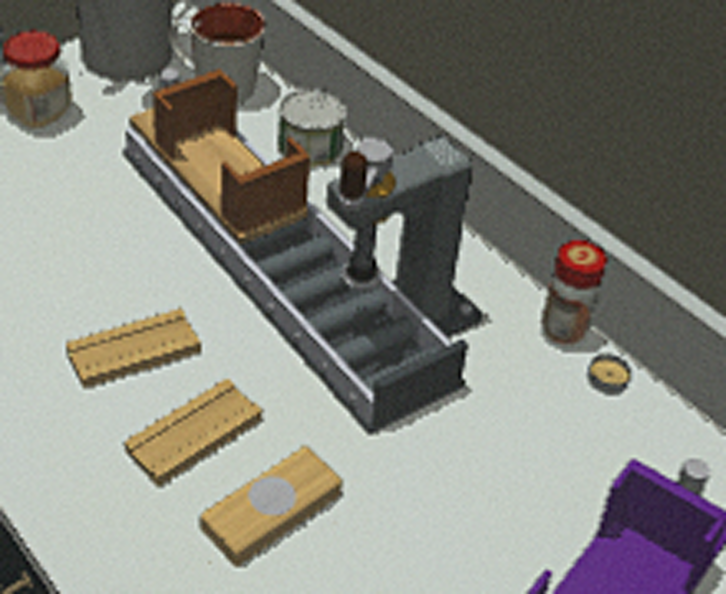

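The crops show the plywood carriage with brown end walls on the track, handle at the left (+y) end and press head at the right. Two slats and the block lie in front. Now I measure.

```bash
python3 - <<'E'
from h import *
d=np.load('pics/top0.npy'); np.set_printoptions(precision=4,suppress=True)
f=lambda x,y:(225+x/4.4,125+y/4.4)
def rect(pts,z):
    P=np.array([world('top',d,*f(*p),z=z)[:2] for p in pts]); c=P.mean(0)
    ax=(P[0]+P[1]-P[2]-P[3])/2; w=(P[1]+P[2]-P[0]-P[3])/2
    print(c,'len',np.linalg.norm(ax),'wid',np.linalg.norm(w),'ang',np.degrees(np.arctan2(ax[1],ax[0])),np.degrees(np.arctan2(w[1],w[0])))
rect([(378,372),(434,386),(403,531),(345,517)],.016)
rect([(498,394),(560,390),(571,540),(508,543)],.016)
rect([(632,386),(692,382),(700,532),(640,535)],.024)
print('plate',world('top',d,*f(666,460),z=.024))
for n,p,z in [('nearrailL',(70,262),.042),('nearrailR',(640,300),.042),('farL',(80,125),.042),('farR',(650,168),.042),('bedNL',(50,240),.046),('bedFL',(62,135),.046),('wallRfar',(350,142),.116),('wallRnear',(345,262),.116),('wallLfar',(118,124),.116),('wallLnear',(112,235),.116),('handle',(68,178),.101)]:
    print(n,world('top',d,*f(*p),z=z),world('top',d,*f(*p)))
for n,p in [('knob',(596,248)),('spindle',(552,183)),('arm',(550,90)),('armn',(540,225)),('stop',(655,230))]: print(n,world('top',d,*f(*p)))
ds=np.load('pics/side0.npy'); g=lambda x,y:(260+x/3.3,150+y/3.3)
for n,p in [('knobs',(353,175)),('spin',(374,148)),('padside',(362,270)),('handle',(172,75)),('honeylid',(32,45))]: print(n,world('side',ds,*g(*p)))
print(world('top',d,202,193),world('top',d,187,227))
print(world('top',d,*f(0,30)),world('top',d,*f(205,40)))
# pot etc
E
```

```text
[ 0.4318 -0.0053] len 0.11893452278127149 wid 0.047101174858381285 ang -11.596173954768819 -102.96013703510559
[ 0.4212 -0.1212] len 0.12004834923744916 wid 0.050370869687853995 ang 4.541324500147004 -86.02946410428734
[ 0.429  -0.2262] len 0.11952225302125476 wid 0.04833619768845071 ang 3.252632865236425 -85.92610717330098
plate [ 0.4278 -0.2261  0.024 ]
nearrailL [0.5775 0.2509 0.042 ] [0.5825 0.2587 0.0012]
nearrailR [ 0.5543 -0.2022  0.042 ] [ 0.5578 -0.2071  0.0083]
farL [0.6879 0.2465 0.042 ] [0.6961 0.2539 0.0018]
farR [ 0.6607 -0.21    0.042 ] [ 0.6608 -0.2101  0.0413]
bedNL [0.5944 0.2666 0.046 ] [ 0.6007  0.276  -0.0008]
bedFL [0.6788 0.2598 0.046 ] [ 0.6882  0.2691 -0.0015]
wallRfar [0.6631 0.0285 0.116 ] [0.6854 0.0316 0.0021]
wallRnear [0.5717 0.0306 0.116 ] [0.583  0.0333 0.0252]
wallLfar [0.6741 0.204  0.116 ] [0.6969 0.2223 0.0042]
wallLnear [0.5894 0.206  0.116 ] [0.5986 0.2169 0.0498]
handle [0.6348 0.2433 0.101 ] [0.6347 0.2432 0.1013]
knob [ 0.5641 -0.1397  0.273 ]
spindle [ 0.6126 -0.1131  0.2414]
arm [ 0.6857 -0.1147  0.2036]
armn [ 0.5889 -0.1082  0.205 ]
stop [ 0.6076 -0.2109  0.0627]
knobs [ 0.559  -0.1484  0.2605]
spin [ 0.6142 -0.1122  0.2398]
padside [ 0.6052 -0.123   0.1085]
handle [0.6388 0.2405 0.0985]
honeylid [0.5409 0.3789 0.0979]
[0.54   0.3689 0.1007] [0.4265 0.4279 0.0591]
[0.7603 0.3096 0.0578] [0.7562 0.1472 0.0518]
```

```bash
cat >> h.py <<'E'
def cloud(n,p,d):
    c=env.get_calibration(n); K=np.array([[c['fx'],0,c['cx']],[0,c['fy'],c['cy']],[0,0,1]])
    v,u=np.mgrid[0:400,0:640]; uv=np.stack([u,v],-1).reshape(-1,1,2).astype(float)
    xy=cv2.undistortPoints(uv,K,np.array(c['D'],float))[:,0]
    P=np.c_[xy[:,0],-xy[:,1],-np.ones(len(xy))]*d.reshape(-1,1)
    return Rq(c['orientation']).apply(P)+c['origin'], cv2.cvtColor(p,cv2.COLOR_RGB2HSV).reshape(-1,3)
def obj(n,p,d,xy,zr,rad=.09):
    "wood-top points near xy with z in zr: centre, size, angle of the length"
    P,_=cloud(n,p,d); m=(d.reshape(-1)>0)&(P[:,2]>zr[0])&(P[:,2]<zr[1])&(np.hypot(*(P[:,:2]-xy).T)<rad)
    Q=P[m]; r=cv2.minAreaRect((Q[:,:2]*1000).astype(np.float32)); w,h=r[1]
    b=cv2.boxPoints(r); e=max([b[1]-b[0],b[2]-b[1]],key=np.linalg.norm)
    print(n,m.sum(),'mean',Q.mean(0).round(4),'rect',np.round(r[0],1),np.round(r[1],1),'ang',round((np.degrees(np.arctan2(e[1],e[0]))+90)%180-90,1))
def plan(*wps):
    "world waypoints (x,y,z,yaw of tool y deg) -> turn deg, shift cm in the present tool frame"
    s=env.get_state(); R0=Rq(s['orientation']); t=s['tcp_pos']
    print('t',s['clock'],'tcp',t.round(4),'yaw',round(np.degrees(np.arctan2(*R0.as_matrix()[[1,0],1])),1),'q6',s['joint_pos'][5].round(2),'F',s['wrist_force'].round(1),'gap',round(s['finger_gap'],4))
    for x,y,z,a in wps:
        a=np.radians(a); Y=[np.cos(a),np.sin(a),0]; Z=[0,0,-1]; X=np.cross(Y,Z)
        print((R0.inv()*R.from_matrix(np.c_[X,Y,Z])).as_rotvec(degrees=True).round(1),(R0.inv().apply(np.array([x,y,z])-t)*100).round(2))
E
python3 - <<'E'
from h import *
for n in('top','side'):
    p=cv2.imread(f'pics/{n}0.png')[:,:,::-1].copy(); d=np.load(f'pics/{n}0.npy')
    obj(n,p,d,(.432,-.005),(.011,.03)); obj(n,p,d,(.421,-.121),(.011,.03)); obj(n,p,d,(.428,-.226),(.018,.03))
    obj(n,p,d,(.563,-.14),(.262,.29),.03); obj(n,p,d,(.636,.2425),(.09,.11),.03)
plan((.43,-.005,.08,77.7),(.43,-.005,0,77.7))
E
```

```text
top 356 mean [ 0.4326 -0.0028  0.0146] rect [426.4 -34.8] [115.9 118.8] ang -11.5
top 387 mean [ 0.4239 -0.13    0.0155] rect [ 425.9 -151.7] [119.3 116.2] ang 4.3
top 453 mean [ 0.432  -0.2239  0.023 ] rect [ 429.8 -193.7] [118.6 113.2] ang 3.4
top 43 mean [ 0.5674 -0.1389  0.2709] rect [ 567.8 -138.7] [17.5 20.4] ang -0.3
top 28 mean [0.6365 0.2461 0.0992] rect [636.8 246.3] [14.5 19.9] ang -83.9
side 409 mean [ 0.427  -0.0051  0.0142] rect [421.7 -33.3] [113.8 122.1] ang -13.6
side 518 mean [ 0.417  -0.1273  0.0151] rect [ 424.3 -132.8] [128.4 155.3] ang -59.3
side 657 mean [ 0.4233 -0.2282  0.0235] rect [ 423.9 -196.2] [121.2 113.4] ang 4.7
side 48 mean [ 0.5608 -0.1441  0.2697] rect [ 562.  -141.6] [21.  16.7] ang 72.6
side 28 mean [0.6327 0.2419 0.0982] rect [634.3 244.4] [26.  18.3] ang 56.1
t 0.1 tcp [0.2549 0.5149 0.2305] yaw 63.7 q6 1.43 F [0.2 0.  0. ] gap 0.0853
[ -0.1  -0.  -14. ] [-38.77 -38.79  15.1 ]
[ -0.1  -0.  -14. ] [-38.77 -38.78  23.1 ]
```

Emit:
{"op": "carry_out", "data": {
  "steps": [
    [[0, 0, -2], [-5, -5, 0], 0],
    [[0, 0, -4], [-10, -10, 0], 0],
    [[0, 0, -6], [-15, -15, 2], 0],
    [[0, 0, -8], [-20, -20, 4], 0],
    [[0, 0, -10], [-24.5, -24.5, 6], 0],
    [[0, 0, -12], [-29, -29, 8], 0],
    [[0, 0, -14], [-34, -34, 10], 0],
    [[0, 0, -14], [-38.8, -38.8, 12], 0]
  ],
  "force": 40
}}

```text
clock: 1.1
tcp_pos: [0.4108, 0.0531, 0.1292]
orientation: [0.0, 0.107, 0.994, 0.0]
wrist_force: [1.6, 0.6, -0.9]
finger_gap: 0.0857
grip_force: 0.0
```

Emit:
{"op": "carry_out", "data": {
  "steps": [
    [[0, 0, 0], [0, 0, 0], 0],
    [[0, 0, 0], [0, 0, 0], 0],
    [[0, 0, 0], [0, 0, 0], 0],
    [[0, 0, 0], [0, 0, 0], 0],
    [[0, 0, 0], [0, 0, 0], 0],
    [[0, 0, 0], [0, 0, 0], 0],
    [[0, 0, 0], [0, 0, 0], 0],
    [[0, 0, 0], [0, 0, 0], 0]
  ]
}}

```text
clock: 2.1
tcp_pos: [0.4106, 0.055, 0.1298]
orientation: [0.0, 0.108, 0.994, 0.0]
wrist_force: [0.9, 0.6, -0.2]
finger_gap: 0.0854
grip_force: 0.0
```

```bash
python3 - <<'E'
from h import *
for n in('top','side'):
    p,d=snap(n,n+'1')
    obj(n,p,d,(.42,-.122),(.011,.03),.068); obj(n,p,d,(.427,-.2265),(.018,.03),.068)
plan((.43,-.005,.06,77.7),(.43,-.005,0,77.7))
E
```

```text
top 332 mean [ 0.4233 -0.1186  0.0147] rect [ 423.3 -118.9] [118.9  50.2] ang 4.2
top 441 mean [ 0.4309 -0.2251  0.0231] rect [ 431.6 -225.4] [116.6  50.5] ang 1.0
side 460 mean [ 0.4167 -0.1214  0.0144] rect [ 419.2 -121.5] [119.9  54.6] ang 3.4
side 643 mean [ 0.4245 -0.2287  0.0235] rect [ 426.7 -227.1] [119.1  52.2] ang 3.2
t 2.2 tcp [0.4106 0.0549 0.1297] yaw 77.6 q6 0.15 F [-1.1 -0.3  0.5] gap 0.0857
[ 0.  -0.  -0.1] [-3.17 -5.44  6.97]
[ 0.  -0.  -0.1] [-3.17 -5.44 12.97]
```

Emit:
{"op": "carry_out", "data": {
  "steps": [
    [[0, 0, 0], [-1.6, -2.7, 3.5], 0],
    [[0, 0, 0], [-3.2, -5.4, 7], 0],
    [[0, 0, 0], [-3.2, -5.4, 10], 0],
    [[0, 0, 0], [-3.2, -5.4, 12], 0],
    [[0, 0, 0], [-3.2, -5.4, 12.8], 0],
    [[0, 0, 0], [-3.2, -5.4, 12.8], 0],
    [[0, 0, 0], [-3.2, -5.4, 12.8], 130],
    [[0, 0, 0], [-3.2, -5.4, 12.8], 255]
  ],
  "force": 40
}}

```text
clock: 3.2
tcp_pos: [0.4311, -0.0047, 0.0026]
orientation: [0.001, 0.107, 0.994, -0.0]
wrist_force: [-0.1, -0.1, 0.8]
finger_gap: 0.0519
grip_force: 0.8
```

Emit:
{"op": "carry_out", "data": {
  "steps": [
    [[0, 0, 0], [0, 0, 0], 255],
    [[0, 0, 0], [0, 0, 0], 255],
    [[0, 0, 0], [0, 0, 0], 255],
    [[0, 0, 0], [0, 0, 0], 255],
    [[0, 0, 0], [0, 0, -2], 255],
    [[0, 0, 0], [0, 0, -5], 255],
    [[0, 0, 0], [0, 0, -10], 255],
    [[0, 0, 0], [0, 0, -15], 255]
  ]
}}

```text
clock: 4.2
tcp_pos: [0.4299, -0.0045, 0.1533]
orientation: [-0.0, 0.107, 0.994, 0.0]
wrist_force: [-0.4, -0.7, -1.2]
finger_gap: 0.0486
grip_force: 42.1
```

```bash
python3 - <<'E'
from h import *
plan((.627,.118,.15,176.9),(.627,.118,.06,176.9),(.627,.118,.047,176.9))
E
```

```text
t 4.2 tcp [ 0.4299 -0.0045  0.1533] yaw 77.7 q6 0.02 F [-0.4 -0.7 -1.2] gap 0.0486
[  0.   -0.  -99.2] [-16.64  16.18   0.33]
[  0.   -0.  -99.2] [-16.64  16.18   9.33]
[  0.   -0.  -99.2] [-16.64  16.18  10.63]
```

Emit:
{"op": "carry_out", "data": {
  "steps": [
    [[0, 0, -10], [-1.5, 1.5, -1], 255],
    [[0, 0, -20], [-3, 3, -2], 255],
    [[0, 0, -30], [-5, 5, -2], 255],
    [[0, 0, -40], [-7, 7, -2], 255],
    [[0, 0, -50], [-9, 9, -2], 255],
    [[0, 0, -60], [-11, 11, -2], 255],
    [[0, 0, -70], [-13, 13, -2], 255],
    [[0, 0, -80], [-15, 14.5, -2], 255]
  ]
}}

```text
clock: 5.2
tcp_pos: [0.6084, 0.1058, 0.1718]
orientation: [0.0, -0.559, 0.829, 0.0]
wrist_force: [-0.1, -0.2, -1.3]
finger_gap: 0.0488
grip_force: 42.2
```

Emit:
{"op": "carry_out", "data": {
  "steps": [
    [[0, 0, -9.5], [0, 0, 0], 255],
    [[0, 0, -19.2], [0, 0, 0], 255],
    [[0, 0, -19.2], [0, 0, 0], 255],
    [[0, 0, -19.2], [0, 0, 0], 255],
    [[0, 0, -19.2], [0, 0, 0], 255],
    [[0, 0, -19.2], [0, 0, 0], 255],
    [[0, 0, -19.2], [0, 0, 0], 255],
    [[0, 0, -19.2], [0, 0, 0], 255]
  ]
}}

```text
clock: 6.2
tcp_pos: [0.6079, 0.1049, 0.1718]
orientation: [0.0, -0.687, 0.726, 0.0]
wrist_force: [-0.4, -0.1, -1.3]
finger_gap: 0.049
grip_force: 42.2
```

```bash
python3 - <<'E'
from h import *
p,d=snap('top','top2'); q,e=snap('side','side2')
a=cv2.resize(p[135:215,225:345],None,fx=5,fy=5,interpolation=cv2.INTER_CUBIC); b=cv2.resize(q[160:250,280:400],(600,450),interpolation=cv2.INTER_CUBIC)
cv2.imwrite('pics/c2.png',cv2.resize(np.vstack([a,b]),None,fx=.7,fy=.7)[:,:,::-1])
for xy in ((.627,.028),(.63,.205)):
  obj('top',p,d,xy,(.105,.125),.055)
  obj('side',q,e,xy,(.105,.125),.055)
plan((.627,.118,.15,176.9),(.627,.118,.06,176.9),(.627,.118,.049,176.9))
E
```

```text
top 120 mean [0.6252 0.0429 0.1142] rect [625.7  49.7] [84.8 33.7] ang 1.2
side 135 mean [0.6213 0.0389 0.1124] rect [621.   44.2] [84.4 37.2] ang 1.9
top 0 mean [nan nan nan] rect [0. 0.] [0. 0.] ang 0.0
side 54 mean [0.6012 0.1946 0.1125] rect [605.6 190.8] [39. 37.] ang 84.9
t 6.3 tcp [0.6079 0.1049 0.1718] yaw 176.8 q6 -1.47 F [-1.   0.8 -0.5] gap 0.0488
[-0.   0.  -0.1] [-1.41 -1.84  2.18]
[-0.   0.  -0.1] [-1.41 -1.84 11.18]
[-0.   0.  -0.1] [-1.41 -1.84 12.28]h.py:26: RuntimeWarning: Mean of empty slice.
  print(n,m.sum(),'mean',Q.mean(0).round(4),'rect',np.round(r[0],1),np.round(r[1],1),'ang',round((np.degrees(np.arctan2(e[1],e[0]))+90)%180-90,1))
  ret = um.true_divide(
```

View pics/c2.png

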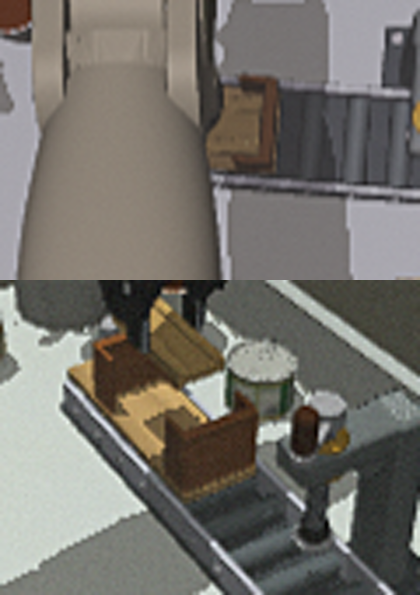

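Emit:
{"op": "carry_out", "data": {
  "steps": [
    [[0, 0, 0], [-0.7, -0.9, 1], 255],
    [[0, 0, 0], [-1.4, -1.85, 2.5], 255],
    [[0, 0, 0], [-1.4, -1.85, 5], 255],
    [[0, 0, 0], [-1.4, -1.85, 8], 255],
    [[0, 0, 0], [-1.4, -1.85, 10.5], 255],
    [[0, 0, 0], [-1.4, -1.85, 11.7], 255],
    [[0, 0, 0], [-1.4, -1.85, 12.2], 255],
    [[0, 0, 0], [-1.4, -1.85, 12.2], 255]
  ]
}}

```text
clock: 7.3
tcp_pos: [0.6276, 0.1181, 0.0501]
orientation: [0.0, -0.688, 0.726, -0.0]
wrist_force: [-0.1, 0.8, -0.5]
finger_gap: 0.0485
grip_force: 42.2
```

Emit:
{"op": "carry_out", "data": {
  "steps": [
    [[0, 0, 0], [0, 0, 0], 255],
    [[0, 0, 0], [0, 0, 0], 60],
    [[0, 0, 0], [0, 0, 0], 60],
    [[0, 0, 0], [0, 0, 0], 60],
    [[0, 0, 0], [0, 0, -1], 60],
    [[0, 0, 0], [0, 0, -4], 60],
    [[0, 0, 0], [0, 0, -9], 60],
    [[0, 0, 0], [0, 0, -14], 0]
  ]
}}

```text
clock: 8.3
tcp_pos: [0.6269, 0.1179, 0.1917]
orientation: [0.0, -0.687, 0.726, -0.0]
wrist_force: [0.7, 0.7, 0.0]
finger_gap: 0.0811
grip_force: 0.0
```

```bash
python3 - <<'E'
from h import *
plan((.420,-.121,.12,94),(.420,-.121,.12,94))
E
```

```text
t 8.3 tcp [0.6269 0.1179 0.1917] yaw 176.9 q6 -1.46 F [0.7 0.7 0. ] gap 0.0811
[-0.   0.  82.9] [24.99 19.35  7.17]
[-0.   0.  82.9] [24.99 19.35  7.17]
```

Emit:
{"op": "carry_out", "data": {
  "steps": [
    [[0, 0, 10], [3, 2, 0], 0],
    [[0, 0, 20], [6, 4, 0], 0],
    [[0, 0, 30], [9.5, 6.5, 0], 0],
    [[0, 0, 40], [13, 9, 1], 0],
    [[0, 0, 50], [16, 12, 2], 0],
    [[0, 0, 60], [19, 14.5, 4], 0],
    [[0, 0, 70], [22, 17, 6], 0],
    [[0, 0, 80], [25, 19.3, 7], 0]
  ]
}}

```text
clock: 9.3
tcp_pos: [0.4194, -0.1217, 0.1196]
orientation: [0.0, -0.057, 0.998, -0.0]
wrist_force: [-0.3, -0.1, -0.0]
finger_gap: 0.0856
grip_force: 0.0
```

```bash
python3 - <<'E'
from h import *
for n in('top','side'):
    p,d=snap(n,n+'3')
    obj(n,p,d,(.42,-.122),(.011,.03),.068)
    obj(n,p,d,(.627,.118),(.056,.075),.063)
    a=(p[135:260,225:400] if n=='top' else p[160:310,270:400]); cv2.imwrite(f'pics/c3{n}.png',cv2.resize(a,None,fx=4,fy=4,interpolation=cv2.INTER_CUBIC)[:,:,::-1])
plan((.420,-.121,.06,94),(.420,-.121,.001,94))
E
```

```text
top 60 mean [ 0.4634 -0.102   0.0145] rect [ 461.9 -106.9] [39.2 32. ] ang 1.1
top 411 mean [0.6305 0.1166 0.0602] rect [622.3 117.7] [120.   67.4] ang 86.7
side 458 mean [ 0.4178 -0.1207  0.0142] rect [ 418.1 -119.9] [118.8  51.8] ang 5.1
side 14 mean [0.6434 0.1056 0.0614] rect [645.7 106. ] [22.5 12.6] ang 45.4
t 9.4 tcp [ 0.418  -0.1225  0.1193] yaw 96.5 q6 -0.58 F [ 0.3  0.8 -0.1] gap 0.0858
[ 0.  -0.1  2.5] [-0.23  0.12  5.93]
[ 0.  -0.1  2.5] [-0.24  0.12 11.83]
```

View pics/c3top.png

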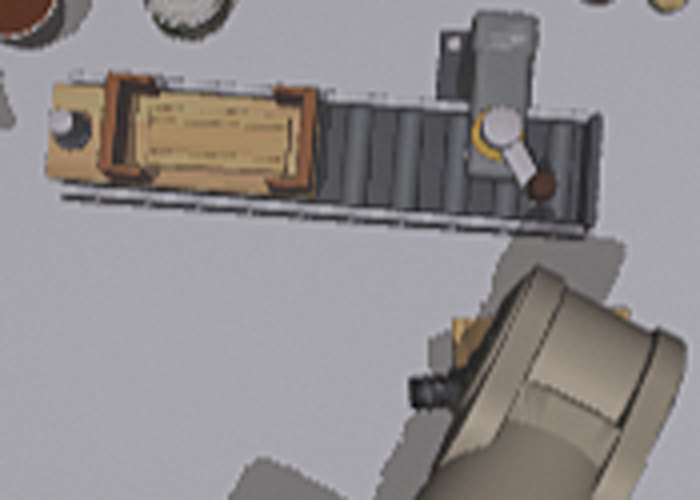

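The slat lies squarely on the carriage bed, centred around crop pixel (220,135) and parallel to the track. Next is slat b.

Emit:
{"op": "carry_out", "data": {
  "steps": [
    [[0, 0, 2.5], [-0.2, 0.1, 2], 0],
    [[0, 0, 2.5], [-0.2, 0.1, 5], 0],
    [[0, 0, 2.5], [-0.2, 0.1, 8.5], 0],
    [[0, 0, 2.5], [-0.2, 0.1, 11], 0],
    [[0, 0, 2.5], [-0.2, 0.1, 11.8], 0],
    [[0, 0, 2.5], [-0.2, 0.1, 11.8], 0],
    [[0, 0, 2.5], [-0.2, 0.1, 11.8], 130],
    [[0, 0, 2.5], [-0.2, 0.1, 11.8], 255]
  ]
}}

```text
clock: 10.4
tcp_pos: [0.4234, -0.1203, 0.0027]
orientation: [0.001, -0.038, 0.999, -0.0]
wrist_force: [-0.3, 0.2, -0.8]
finger_gap: 0.0517
grip_force: 0.0
```

Emit:
{"op": "carry_out", "data": {
  "steps": [
    [[0, 0, 0], [0, 0, 0], 255],
    [[0, 0, 0], [0, 0, 0], 255],
    [[0, 0, 0], [0, 0, 0], 255],
    [[0, 0, 0], [0, 0, 0], 255],
    [[0, 0, 0], [0, 0, -2], 255],
    [[0, 0, 0], [0, 0, -5], 255],
    [[0, 0, 0], [0, 0, -11], 255],
    [[0, 0, 0], [0, 0, -17], 255]
  ]
}}

```text
clock: 11.4
tcp_pos: [0.422, -0.1196, 0.1733]
orientation: [-0.0, -0.038, 0.999, 0.0]
wrist_force: [0.4, -0.3, -1.6]
finger_gap: 0.0488
grip_force: 42.8
```

```bash
python3 - <<'E'
from h import *
plan((.627,.118,.17,176.9),(.627,.118,.065,176.9))
E
```

```text
t 11.4 tcp [ 0.422  -0.1196  0.1733] yaw 94.4 q6 -0.54 F [ 0.4 -0.3 -1.6] gap 0.0488
[  0.   -0.  -82.5] [-22.25  22.14   0.33]
[  0.   -0.  -82.5] [-22.25  22.14  10.83]
```

Emit:
{"op": "carry_out", "data": {
  "steps": [
    [[0, 0, -10], [-2, 2, -0.5], 255],
    [[0, 0, -20], [-4, 4, -0.5], 255],
    [[0, 0, -30], [-7, 7, -0.5], 255],
    [[0, 0, -40], [-10, 10, -0.5], 255],
    [[0, 0, -50], [-13, 13, -0.5], 255],
    [[0, 0, -60], [-16, 16, -0.5], 255],
    [[0, 0, -70], [-19.5, 19.5, -0.5], 255],
    [[0, 0, -80], [-22.2, 22.1, -0.5], 255]
  ]
}}

```text
clock: 12.4
tcp_pos: [0.628, 0.1189, 0.1766]
orientation: [0.0, -0.674, 0.739, 0.0]
wrist_force: [0.8, -1.6, 0.8]
finger_gap: 0.0486
grip_force: 42.8
```

Emit:
{"op": "carry_out", "data": {
  "steps": [
    [[0, 0, 0], [0, 0, 0], 255],
    [[0, 0, 0], [0, 0, 0], 255],
    [[0, 0, 0], [0, 0, 0], 255],
    [[0, 0, 0], [0, 0, 0], 255],
    [[0, 0, 0], [0, 0, 0], 255],
    [[0, 0, 0], [0, 0, 0], 255],
    [[0, 0, 0], [0, 0, 0], 255],
    [[0, 0, 0], [0, 0, 0], 255]
  ]
}}

```text
clock: 13.4
tcp_pos: [0.6271, 0.1174, 0.1768]
orientation: [0.0, -0.671, 0.741, -0.0]
wrist_force: [0.1, 0.0, -1.6]
finger_gap: 0.049
grip_force: 42.8
```

```bash
python3 - <<'E'
from h import *
plan((.627,.118,.11,176.9),(.627,.118,.066,176.9))
E
```

```text
t 13.4 tcp [0.6271 0.1174 0.1768] yaw 174.4 q6 -1.41 F [ 0.1  0.  -1.6] gap 0.049
[-0.   0.  -2.5] [-0.06  0.02  6.68]
[-0.   0.  -2.5] [-0.06  0.02 11.08]
```

Emit:
{"op": "carry_out", "data": {
  "steps": [
    [[0, 0, -2.5], [0, 0, 0.5], 255],
    [[0, 0, -2.5], [0, 0, 2.5], 255],
    [[0, 0, -2.5], [0, 0, 5], 255],
    [[0, 0, -2.5], [0, 0, 8], 255],
    [[0, 0, -2.5], [0, 0, 10], 255],
    [[0, 0, -2.5], [0, 0, 11], 255],
    [[0, 0, -2.5], [0, 0, 11.1], 255],
    [[0, 0, -2.5], [0, 0, 11.1], 255]
  ]
}}

```text
clock: 14.4
tcp_pos: [0.6276, 0.1174, 0.0664]
orientation: [0.0, -0.687, 0.726, -0.0]
wrist_force: [-0.3, -0.4, -1.5]
finger_gap: 0.0491
grip_force: 42.8
```

Emit:
{"op": "carry_out", "data": {
  "steps": [
    [[0, 0, 0], [0, 0, 0], 255],
    [[0, 0, 0], [0, 0, 0], 60],
    [[0, 0, 0], [0, 0, 0], 60],
    [[0, 0, 0], [0, 0, 0], 60],
    [[0, 0, 0], [0, 0, -1], 60],
    [[0, 0, 0], [0, 0, -4], 60],
    [[0, 0, 0], [0, 0, -8], 60],
    [[0, 0, 0], [0, 0, -12], 0]
  ]
}}

```text
clock: 15.4
tcp_pos: [0.627, 0.1173, 0.1876]
orientation: [0.0, -0.687, 0.726, -0.0]
wrist_force: [-0.0, 0.1, 0.3]
finger_gap: 0.0809
grip_force: 0.0
```

```bash
python3 - <<'E'
from h import *
plan((.428,-.2265,.12,93.3),(.428,-.2265,.12,93.3))
E
```

```text
t 15.4 tcp [0.627  0.1173 0.1876] yaw 176.9 q6 -1.46 F [-0.   0.1  0.3] gap 0.0809
[-0.   0.  83.6] [35.42 17.99  6.75]
[-0.   0.  83.6] [35.42 17.99  6.75]
```

Emit:
{"op": "carry_out", "data": {
  "steps": [
    [[0, 0, 10], [2, 4, 0], 0],
    [[0, 0, 20], [5, 8, 0], 0],
    [[0, 0, 30], [9, 12, 0], 0],
    [[0, 0, 40], [13, 16, 1], 0],
    [[0, 0, 50], [18, 18, 2], 0],
    [[0, 0, 60], [24, 18, 4], 0],
    [[0, 0, 70], [29.5, 18, 6], 0],
    [[0, 0, 80], [35.4, 18, 6.7], 0]
  ]
}}

```text
clock: 16.4
tcp_pos: [0.4273, -0.2277, 0.1186]
orientation: [0.0, -0.057, 0.998, 0.0]
wrist_force: [1.3, 0.0, 0.6]
finger_gap: 0.0853
grip_force: 0.0
```

Emit:
{"op": "carry_out", "data": {
  "steps": [
    [[0, 0, 0], [0, 0, 0], 0],
    [[0, 0, 0], [0, 0, 0], 0],
    [[0, 0, 0], [0, 0, 0], 0],
    [[0, 0, 0], [0, 0, 0], 0],
    [[0, 0, 0], [0, 0, 0], 0],
    [[0, 0, 0], [0, 0, 0], 0],
    [[0, 0, 0], [0, 0, 0], 0],
    [[0, 0, 0], [0, 0, 0], 0]
  ]
}}

```text
clock: 17.4
tcp_pos: [0.428, -0.2262, 0.1187]
orientation: [0.0, -0.06, 0.998, 0.0]
wrist_force: [-0.5, -0.4, 0.1]
finger_gap: 0.0855
grip_force: 0.0
```

```bash
python3 - <<'E'
from h import *
for n in('top','side'):
    p,d=snap(n,n+'4')
    obj(n,p,d,(.427,-.2265),(.018,.03),.068)
    obj(n,p,d,(.627,.118),(.072,.09),.063)
    a=(p[135:260,225:400] if n=='top' else p[160:310,270:400]); cv2.imwrite(f'pics/c4{n}.png',cv2.resize(a,None,fx=4,fy=4,interpolation=cv2.INTER_CUBIC)[:,:,::-1])
plan((.428,-.2265,.06,93.3),(.428,-.2265,.005,93.3))
E
```

```text
top 226 mean [ 0.4403 -0.2182  0.0228] rect [ 431.7 -222.6] [116.4  49.7] ang 1.1
top 429 mean [0.6301 0.1148 0.0762] rect [630.3 115.9] [118.8  50.1] ang 86.6
side 638 mean [ 0.4233 -0.2288  0.0236] rect [ 426.  -226.9] [120.4  51.4] ang 4.0
side 96 mean [0.6169 0.1449 0.0758] rect [609.8 145.2] [91.6 38.8] ang 54.9
t 17.5 tcp [ 0.428  -0.2263  0.1187] yaw 96.9 q6 -0.77 F [0.  0.1 0.3] gap 0.0852
[0.  0.  3.6] [-0.   -0.02  5.87]
[0.  0.  3.6] [-0.   -0.02 11.37]
```

View pics/c4top.png

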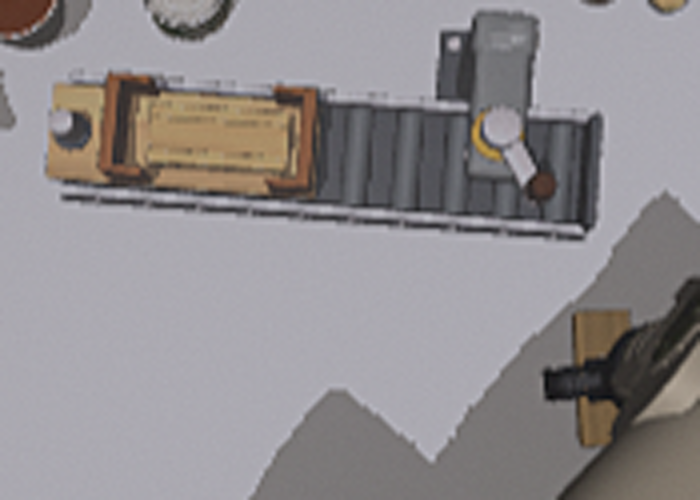

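Both slats are stacked squarely, around crop pixel (222,135), and the gripper is over the block.

Emit:
{"op": "carry_out", "data": {
  "steps": [
    [[0, 0, 3.6], [0, 0, 2], 0],
    [[0, 0, 3.6], [0, 0, 5], 0],
    [[0, 0, 3.6], [0, 0, 8], 0],
    [[0, 0, 3.6], [0, 0, 10.5], 0],
    [[0, 0, 3.6], [0, 0, 11.4], 0],
    [[0, 0, 3.6], [0, 0, 11.4], 0],
    [[0, 0, 3.6], [0, 0, 11.4], 130],
    [[0, 0, 3.6], [0, 0, 11.4], 255]
  ]
}}

```text
clock: 18.5
tcp_pos: [0.4287, -0.2268, 0.0057]
orientation: [0.001, -0.028, 1.0, -0.001]
wrist_force: [0.1, 0.4, -0.2]
finger_gap: 0.0517
grip_force: 0.0
```

Emit:
{"op": "carry_out", "data": {
  "steps": [
    [[0, 0, 0], [0, 0, 0], 255],
    [[0, 0, 0], [0, 0, 0], 255],
    [[0, 0, 0], [0, 0, 0], 255],
    [[0, 0, 0], [0, 0, 0], 255],
    [[0, 0, 0], [0, 0, -2], 255],
    [[0, 0, 0], [0, 0, -5], 255],
    [[0, 0, 0], [0, 0, -11], 255],
    [[0, 0, 0], [0, 0, -17], 255]
  ]
}}

```text
clock: 19.5
tcp_pos: [0.4274, -0.2258, 0.1762]
orientation: [-0.0, -0.028, 1.0, 0.0]
wrist_force: [0.1, -1.6, -1.4]
finger_gap: 0.0491
grip_force: 41.9
```

```bash
python3 - <<'E'
from h import *
plan((.627,.1175,.17,176.9),(.627,.1175,.085,176.9))
E
```

```text
t 19.5 tcp [ 0.4274 -0.2258  0.1762] yaw 93.3 q6 -0.71 F [ 0.1 -1.6 -1.4] gap 0.0491
[  0.1  -0.  -83.6] [-21.88  33.14   0.63]
[  0.1  -0.  -83.6] [-21.88  33.14   9.13]
```

Emit:
{"op": "carry_out", "data": {
  "steps": [
    [[0, 0, -10], [0, 3, -0.5], 255],
    [[0, 0, -20], [0, 8, -0.5], 255],
    [[0, 0, -30], [0, 13, -0.5], 255],
    [[0, 0, -40], [-3, 18, -0.5], 255],
    [[0, 0, -50], [-7, 22.5, -0.5], 255],
    [[0, 0, -60], [-12, 26, -0.5], 255],
    [[0, 0, -70], [-17, 30, -0.5], 255],
    [[0, 0, -80], [-21.9, 33.1, -0.5], 255]
  ]
}}

```text
clock: 20.5
tcp_pos: [0.6289, 0.1186, 0.1798]
orientation: [0.0, -0.667, 0.745, -0.0]
wrist_force: [1.1, -0.9, -0.1]
finger_gap: 0.0489
grip_force: 41.9
```

Emit:
{"op": "carry_out", "data": {
  "steps": [
    [[0, 0, 0], [0, 0, 0], 255],
    [[0, 0, 0], [0, 0, 0], 255],
    [[0, 0, 0], [0, 0, 0], 255],
    [[0, 0, 0], [0, 0, 0], 255],
    [[0, 0, 0], [0, 0, 0], 255],
    [[0, 0, 0], [0, 0, 0], 255],
    [[0, 0, 0], [0, 0, 0], 255],
    [[0, 0, 0], [0, 0, 0], 255]
  ]
}}

```text
clock: 21.5
tcp_pos: [0.6278, 0.1166, 0.1798]
orientation: [0.0, -0.664, 0.747, 0.0]
wrist_force: [0.0, 0.9, 0.2]
finger_gap: 0.0491
grip_force: 42.1
```

```bash
python3 - <<'E'
from h import *
plan((.627,.1175,.12,176.9),(.627,.1175,.085,176.9))
E
```

```text
t 21.5 tcp [0.6278 0.1166 0.1798] yaw 173.3 q6 -1.4 F [0.  0.9 0.2] gap 0.0491
[-0.   0.  -3.6] [-0.08  0.09  5.98]
[-0.   0.  -3.6] [-0.08  0.09  9.48]
```

Emit:
{"op": "carry_out", "data": {
  "steps": [
    [[0, 0, -3.6], [-0.1, 0.1, 0.5], 255],
    [[0, 0, -3.6], [-0.1, 0.1, 2.5], 255],
    [[0, 0, -3.6], [-0.1, 0.1, 5], 255],
    [[0, 0, -3.6], [-0.1, 0.1, 7.5], 255],
    [[0, 0, -3.6], [-0.1, 0.1, 9], 255],
    [[0, 0, -3.6], [-0.1, 0.1, 9.5], 255],
    [[0, 0, -3.6], [-0.1, 0.1, 9.5], 255],
    [[0, 0, -3.6], [-0.1, 0.1, 9.5], 255]
  ]
}}

```text
clock: 22.5
tcp_pos: [0.6277, 0.1178, 0.0858]
orientation: [0.001, -0.687, 0.726, -0.001]
wrist_force: [-0.2, 0.2, -0.6]
finger_gap: 0.0492
grip_force: 42.1
```

Emit:
{"op": "carry_out", "data": {
  "steps": [
    [[0, 0, 0], [0, 0, 0], 255],
    [[0, 0, 0], [0, 0, 0], 60],
    [[0, 0, 0], [0, 0, 0], 60],
    [[0, 0, 0], [0, 0, 0], 60],
    [[0, 0, 0], [0, 0, -1], 60],
    [[0, 0, 0], [0, 0, -5], 60],
    [[0, 0, 0], [0, 0, -10], 60],
    [[0, 0, 0], [0, 0, -17], 60]
  ]
}}

```text
clock: 23.5
tcp_pos: [0.6262, 0.1177, 0.2485]
orientation: [-0.001, -0.687, 0.726, 0.001]
wrist_force: [0.5, -1.3, -0.3]
finger_gap: 0.0653
grip_force: 0.0
```

```bash
python3 - <<'E'
from h import *
plan((.627,-.05,.30,90))
E
```

```text
t 23.5 tcp [0.6262 0.1177 0.2485] yaw 176.9 q6 -1.46 F [ 0.5 -1.3 -0.3] gap 0.0653
[ 0.1 -0.1 86.9] [16.74 -0.99 -5.15]
```

```bash
python3 - <<'E'
from h import *
plan((.5653,-.1404,.31,176.9),(.5653,-.1404,.24,176.9))
E
```

```text
t 23.5 tcp [0.6262 0.1177 0.2485] yaw 176.9 q6 -1.46 F [ 0.5 -1.3 -0.3] gap 0.0653
[ 0.1 -0.  -0. ] [26.11  4.67 -6.14]
[ 0.1 -0.  -0. ] [26.1   4.66  0.86]
```

Emit:
{"op": "carry_out", "data": {
  "steps": [
    [[0, 0, 0], [2, 0, -3], 120],
    [[0, 0, 0], [6, 1, -6.1], 120],
    [[0, 0, 0], [11, 2, -6.1], 120],
    [[0, 0, 0], [16, 3, -6.1], 120],
    [[0, 0, 0], [21, 4, -6.1], 120],
    [[0, 0, 0], [26.1, 4.65, -6.1], 120],
    [[0, 0, 0], [26.1, 4.65, -6.1], 120],
    [[0, 0, 0], [26.1, 4.65, -6.1], 120]
  ]
}}

```text
clock: 24.5
tcp_pos: [0.5661, -0.1403, 0.3088]
orientation: [0.0, -0.687, 0.726, -0.0]
wrist_force: [0.5, 0.4, 0.8]
finger_gap: 0.0451
grip_force: 0.0
```

```bash
python3 - <<'E'
from h import *
for n in('top','side'):
    p,d=snap(n,n+'5')
    obj(n,p,d,(.627,.118),(.097,.11),.063)
q=p[160:260,300:420]; cv2.imwrite('pics/c5.png',cv2.resize(q,None,fx=5,fy=5,interpolation=cv2.INTER_CUBIC)[:,:,::-1])
plan((.5653,-.1404,.24,176.9))
E
```

```text
top 490 mean [0.6297 0.1174 0.1015] rect [630.  118.3] [118.8  49.5] ang 88.0
side 313 mean [0.6244 0.1153 0.1014] rect [626.4 118.3] [118.9  51.7] ang 87.0
t 24.6 tcp [ 0.5664 -0.1392  0.3086] yaw 176.9 q6 -1.9 F [ 0.  -0.5 -0.4] gap 0.0454
[-0.  0.  0.] [0.12 0.11 6.86]
```

View pics/c5.png

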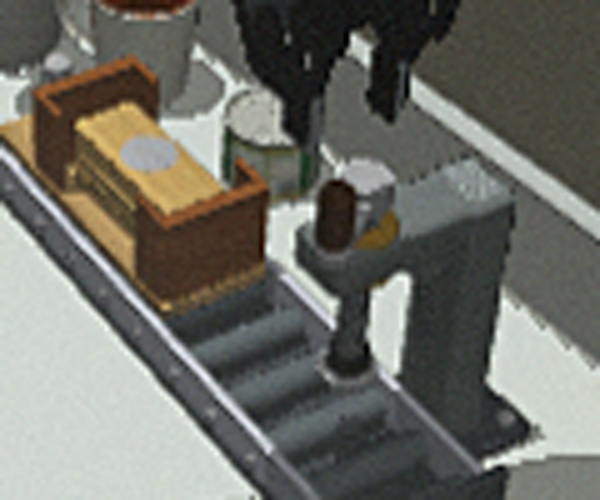

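The block tops the stack squarely with its plate at crop (148,153). The knob is at (337,215) and the pad's lower front edge at (348,380). Now I pinch the knob.

Emit:
{"op": "carry_out", "data": {
  "steps": [
    [[0, 0, 0], [0.1, 0.1, 1], 120],
    [[0, 0, 0], [0.1, 0.1, 2.5], 120],
    [[0, 0, 0], [0.1, 0.1, 4], 120],
    [[0, 0, 0], [0.1, 0.1, 5.5], 120],
    [[0, 0, 0], [0.1, 0.1, 6.6], 120],
    [[0, 0, 0], [0.1, 0.1, 6.8], 120],
    [[0, 0, 0], [0.1, 0.1, 6.8], 255],
    [[0, 0, 0], [0.1, 0.1, 6.8], 255]
  ],
  "force": 30
}}

```text
clock: 25.6
tcp_pos: [0.5652, -0.1414, 0.2408]
orientation: [0.0, -0.687, 0.726, -0.0]
wrist_force: [-1.3, -0.5, 0.4]
finger_gap: 0.0205
grip_force: 29.7
```

```bash
python3 - <<'E'
from h import *
d=np.load('pics/side5.npy')
for v in (374,380,385):
  a=world('side',d,300+348/5,160+v/5,dep=.3); o=np.array(env.get_calibration('side')['origin']); r=a-o
  for t in ([.5998,-.1267],[.601,-.1255]):
    k=np.dot(np.array(t)-o[:2],r[:2])/np.dot(r[:2],r[:2]); print((o+k*r).round(4))
s=env.get_state(); print(s['tcp_pos'],s['wrist_force'],s['finger_gap'],s['grip_force'])
E
```

```text
[ 0.6012 -0.1281  0.1022]
[ 0.6024 -0.1268  0.1006]
[ 0.6015 -0.1283  0.0973]
[ 0.6027 -0.1271  0.0956]
[ 0.6017 -0.1286  0.0931]
[ 0.6029 -0.1273  0.0914]
[ 0.56521325 -0.14142224  0.24082649] [-1.3212737  -0.54452247  0.38559366] 0.02047973070060908 29.7106562344743
```

```bash
cat >> h.py <<'E'
def circ(a0,step,n=8,r=5.5):
    "knob led round: tool angle a0 (deg), step per row (neg = opening)"
    a=np.radians(a0+step*np.arange(n+1)); z=step*np.arange(n+1)/360*1.6
    for row in np.c_[r*(np.cos(a)-np.cos(a[0])),r*(np.sin(a)-np.sin(a[0])),z][1:]: print(row.round(2).tolist())
E
python3 -c "
from h import *
circ(56.2,-22.5);print();circ(-123.8,-22.5)"
```

```text
[1.52, -1.52, -0.1]
[2.34, -3.5, -0.2]
[2.33, -5.65, -0.3]
[1.51, -7.63, -0.4]
[-0.01, -9.15, -0.5]
[-1.99, -9.97, -0.6]
[-4.14, -9.96, -0.7]
[-6.12, -9.14, -0.8]

[-1.52, 1.52, -0.1]
[-2.34, 3.5, -0.2]
[-2.33, 5.65, -0.3]
[-1.51, 7.63, -0.4]
[0.01, 9.15, -0.5]
[1.99, 9.97, -0.6]
[4.14, 9.96, -0.7]
[6.12, 9.14, -0.8]
```

Emit:
{"op": "carry_out", "data": {
  "steps": [
    [[0, 0, 0], [1.52, -1.52, -0.1], 255],
    [[0, 0, 0], [2.34, -3.5, -0.2], 255],
    [[0, 0, 0], [2.33, -5.65, -0.3], 255],
    [[0, 0, 0], [1.51, -7.63, -0.4], 255],
    [[0, 0, 0], [-0.01, -9.15, -0.5], 255],
    [[0, 0, 0], [-1.99, -9.97, -0.6], 255],
    [[0, 0, 0], [-4.14, -9.96, -0.7], 255],
    [[0, 0, 0], [-6.12, -9.14, -0.8], 255]
  ],
  "force": 30
}}

```text
clock: 26.6
tcp_pos: [0.6598, -0.0846, 0.2488]
orientation: [-0.0, -0.687, 0.726, -0.001]
wrist_force: [-6.2, -8.0, 4.1]
finger_gap: 0.0209
grip_force: 31.2
```

```bash
python3 - <<'E'
from h import *
p,d=snap('side','side6')
obj('side',p,d,(.613,-.113),(.235,.28),.02)
plan()
E
```

```text
side 100 mean [ 0.6076 -0.1177  0.2468] rect [ 609.3 -115.7] [29.6 30.3] ang -70.5
t 26.65 tcp [ 0.6578 -0.0821  0.2491] yaw 177.0 q6 -1.76 F [-1.  -1.5  1.1] gap 0.021
```

Emit:
{"op": "carry_out", "data": {
  "steps": [
    [[0, 0, 0], [-1.52, 1.52, -0.1], 255],
    [[0, 0, 0], [-2.34, 3.5, -0.2], 255],
    [[0, 0, 0], [-2.33, 5.65, -0.3], 255],
    [[0, 0, 0], [-1.51, 7.63, -0.4], 255],
    [[0, 0, 0], [0.01, 9.15, -0.5], 255],
    [[0, 0, 0], [1.99, 9.97, -0.6], 255],
    [[0, 0, 0], [4.14, 9.96, -0.7], 255],
    [[0, 0, 0], [6.12, 9.14, -0.8], 255]
  ]
}}

```text
clock: 27.65
tcp_pos: [0.5647, -0.1412, 0.2568]
orientation: [0.001, -0.688, 0.726, 0.001]
wrist_force: [5.1, 6.0, 1.6]
finger_gap: 0.0208
grip_force: 31.3
```

Emit:
{"op": "carry_out", "data": {
  "steps": [
    [[0, 0, 0], [1.52, -1.52, -0.1], 255],
    [[0, 0, 0], [2.34, -3.5, -0.2], 255],
    [[0, 0, 0], [2.33, -5.65, -0.3], 255],
    [[0, 0, 0], [1.51, -7.63, -0.4], 255],
    [[0, 0, 0], [-0.01, -9.15, -0.5], 255],
    [[0, 0, 0], [-1.99, -9.97, -0.6], 255],
    [[0, 0, 0], [-4.14, -9.96, -0.7], 255],
    [[0, 0, 0], [-6.12, -9.14, -0.8], 255]
  ]
}}

```text
clock: 28.65
tcp_pos: [0.6609, -0.0867, 0.2647]
orientation: [-0.0, -0.687, 0.727, -0.002]
wrist_force: [-3.3, -4.9, 7.1]
finger_gap: 0.0211
grip_force: 31.9
```

Emit:
{"op": "carry_out", "data": {
  "steps": [
    [[0, 0, 0], [-1.52, 1.52, -0.1], 255],
    [[0, 0, 0], [-2.34, 3.5, -0.2], 255],
    [[0, 0, 0], [-2.33, 5.65, -0.3], 255],
    [[0, 0, 0], [-1.51, 7.63, -0.4], 255],
    [[0, 0, 0], [0.01, 9.15, -0.5], 255],
    [[0, 0, 0], [1.99, 9.97, -0.6], 255],
    [[0, 0, 0], [4.14, 9.96, -0.7], 255],
    [[0, 0, 0], [6.12, 9.14, -0.8], 255]
  ]
}}

```text
clock: 29.65
tcp_pos: [0.5652, -0.1423, 0.2728]
orientation: [0.001, -0.687, 0.726, 0.0]
wrist_force: [8.4, 8.8, 4.4]
finger_gap: 0.0208
grip_force: 31.6
```

Emit:
{"op": "carry_out", "data": {
  "steps": [
    [[0, 0, 0], [1.52, -1.52, -0.1], 255],
    [[0, 0, 0], [2.34, -3.5, -0.2], 255],
    [[0, 0, 0], [2.33, -5.65, -0.3], 255],
    [[0, 0, 0], [1.51, -7.63, -0.4], 255],
    [[0, 0, 0], [-0.01, -9.15, -0.5], 255],
    [[0, 0, 0], [-1.99, -9.97, -0.6], 255],
    [[0, 0, 0], [-4.14, -9.96, -0.7], 255],
    [[0, 0, 0], [-6.12, -9.14, -0.8], 255]
  ]
}}

```text
clock: 30.65
tcp_pos: [0.6613, -0.0877, 0.2806]
orientation: [-0.0, -0.687, 0.727, -0.002]
wrist_force: [0.0, -4.0, 7.1]
finger_gap: 0.0207
grip_force: 32.0
```

Emit:
{"op": "carry_out", "data": {
  "steps": [
    [[0, 0, 0], [-1.52, 1.52, -0.1], 255],
    [[0, 0, 0], [-2.34, 3.5, -0.2], 255],
    [[0, 0, 0], [-2.33, 5.65, -0.3], 255],
    [[0, 0, 0], [-1.51, 7.63, -0.4], 255],
    [[0, 0, 0], [0.01, 9.15, -0.5], 255],
    [[0, 0, 0], [1.99, 9.97, -0.6], 255],
    [[0, 0, 0], [4.14, 9.96, -0.7], 255],
    [[0, 0, 0], [6.12, 9.14, -0.8], 255]
  ]
}}

```text
clock: 31.65
tcp_pos: [0.5654, -0.1426, 0.2888]
orientation: [0.001, -0.687, 0.726, 0.0]
wrist_force: [7.1, 8.0, 5.4]
finger_gap: 0.0208
grip_force: 31.7
```

```bash
python3 - <<'E'
from h import *
plan((.6355,.243,.17,176.9))
E
```

```text
t 31.65 tcp [ 0.5654 -0.1426  0.2888] yaw 176.8 q6 -1.9 F [7.1 8.  5.4] gap 0.0208
[-0.   0.1 -0.1] [-38.88  -4.84  11.94]
```

Emit:
{"op": "carry_out", "data": {
  "steps": [
    [[0, 0, 0], [0, 0, 0], 120],
    [[0, 0, 0], [0, 0, 0], 120],
    [[0, 0, 0], [0, 0, 0], 120],
    [[0, 0, 0], [0, 0, -2], 120],
    [[0, 0, 0], [0, 0, -5], 120],
    [[0, 0, 0], [-3, 0, -5.5], 120],
    [[0, 0, 0], [-8, -1, -5.5], 120],
    [[0, 0, 0], [-13, -2, -4], 120]
  ]
}}

```text
clock: 32.65
tcp_pos: [0.5927, -0.0113, 0.3293]
orientation: [0.001, -0.687, 0.726, -0.001]
wrist_force: [0.7, 0.5, -0.3]
finger_gap: 0.045
grip_force: 0.0
```

Emit:
{"op": "carry_out", "data": {
  "steps": [
    [[0, 0, 0], [-5, -0.5, 0], 120],
    [[0, 0, 0], [-10, -1, 2], 120],
    [[0, 0, 0], [-15, -2, 5], 120],
    [[0, 0, 0], [-20, -2.5, 9], 120],
    [[0, 0, 0], [-25.8, -2.8, 12], 120],
    [[0, 0, 0], [-25.8, -2.8, 14], 120],
    [[0, 0, 0], [-25.8, -2.8, 14], 120],
    [[0, 0, 0], [-25.8, -2.8, 14], 120]
  ]
}}

```text
clock: 33.65
tcp_pos: [0.6345, 0.2432, 0.1893]
orientation: [0.0, -0.687, 0.726, -0.0]
wrist_force: [-0.2, -0.7, 0.9]
finger_gap: 0.0454
grip_force: 0.0
```

```bash
python3 - <<'E'
from h import *
p,d=snap('side','side7')
cv2.imwrite('pics/c7.png',cv2.resize(p[140:260,280:430],None,fx=4,fy=4,interpolation=cv2.INTER_CUBIC)[:,:,::-1])
obj('side',p,d,(.636,.243),(.09,.108),.03)
plan((.6355,.243,.12,176.9),(.6355,.243,.072,176.9))
E
```

```text
side 27 mean [0.6329 0.2416 0.0987] rect [633.1 242.6] [23.8 18. ] ang 71.8
t 33.7 tcp [0.6349 0.243  0.1899] yaw 176.8 q6 -1.27 F [0.4 0.2 0.8] gap 0.045
[-0.1  0.  -0.1] [ 0.   -0.04  6.99]
[-0.1  0.  -0.1] [ 0.   -0.04 11.79]
```

View pics/c7.png

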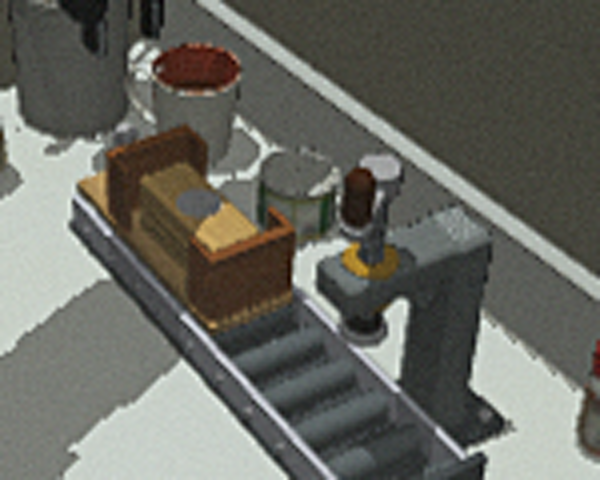

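The pad now stands well above the walls at crop (362,330), and the gripper is over the handle. Next I pinch the handle and push.

Emit:
{"op": "carry_out", "data": {
  "steps": [
    [[0, 0, 0], [0, 0, 3], 120],
    [[0, 0, 0], [0, 0, 6.5], 120],
    [[0, 0, 0], [0, 0, 9.5], 120],
    [[0, 0, 0], [0, 0, 11], 120],
    [[0, 0, 0], [0, 0, 11.6], 120],
    [[0, 0, 0], [0, 0, 11.6], 255],
    [[0, 0, 0], [0, 0, 11.6], 255],
    [[0, 0, 0], [0, 0, 11.6], 255]
  ],
  "force": 30
}}

```text
clock: 34.7
tcp_pos: [0.6353, 0.2436, 0.0737]
orientation: [0.001, -0.687, 0.726, -0.001]
wrist_force: [-0.0, -1.7, 2.3]
finger_gap: 0.021
grip_force: 29.7
```

Emit:
{"op": "carry_out", "data": {
  "steps": [
    [[0, 0, 0], [0.2, 0, 0], 255],
    [[0, 0, 0], [0.6, 0, 0], 255],
    [[0, 0, 0], [1.4, 0, 0], 255],
    [[0, 0, 0], [2.6, 0, 0], 255],
    [[0, 0, 0], [4, 0, 0], 255],
    [[0, 0, 0], [5.6, 0, 0], 255],
    [[0, 0, 0], [7.2, 0, 0], 255],
    [[0, 0, 0], [8.8, 0, 0], 255]
  ]
}}

```text
clock: 35.7
tcp_pos: [0.6299, 0.1564, 0.0737]
orientation: [0.001, -0.688, 0.726, 0.0]
wrist_force: [-2.7, 5.1, 7.0]
finger_gap: 0.0211
grip_force: 30.3
```

Emit:
{"op": "carry_out", "data": {
  "steps": [
    [[0, 0, 0], [1.6, 0, 0], 255],
    [[0, 0, 0], [3.2, 0, 0], 255],
    [[0, 0, 0], [4.8, 0, 0], 255],
    [[0, 0, 0], [6.4, 0, 0], 255],
    [[0, 0, 0], [8, 0, 0], 255],
    [[0, 0, 0], [9.2, 0, 0], 255],
    [[0, 0, 0], [10.1, 0, 0], 255],
    [[0, 0, 0], [10.8, 0, 0], 255]
  ]
}}

```text
clock: 36.7
tcp_pos: [0.6232, 0.0481, 0.0736]
orientation: [0.001, -0.688, 0.726, 0.0]
wrist_force: [-2.8, 2.5, 9.6]
finger_gap: 0.0213
grip_force: 30.4
```

```bash
python3 - <<'E'
from h import *
plan((.6193,.0115,.074,176.9))
E
```

```text
t 36.7 tcp [0.6232 0.0481 0.0736] yaw 176.9 q6 -1.57 F [-2.8  2.5  9.6] gap 0.0213
[-0.   0.1 -0. ] [ 3.67  0.19 -0.04]
```

Emit:
{"op": "carry_out", "data": {
  "steps": [
    [[0, 0, 0], [0.6, 0, 0], 255],
    [[0, 0, 0], [1.2, 0, 0], 255],
    [[0, 0, 0], [1.8, 0.1, 0], 255],
    [[0, 0, 0], [2.3, 0.1, 0], 255],
    [[0, 0, 0], [2.7, 0.1, 0], 255],
    [[0, 0, 0], [3, 0.1, 0], 255],
    [[0, 0, 0], [3.2, 0.1, 0], 255],
    [[0, 0, 0], [3.3, 0.1, 0], 255]
  ]
}}

```text
clock: 37.7
tcp_pos: [0.6211, 0.0151, 0.0736]
orientation: [0.001, -0.688, 0.726, -0.0]
wrist_force: [-1.8, 1.9, 8.0]
finger_gap: 0.0208
grip_force: 30.3
```

Emit:
{"op": "carry_out", "data": {
  "steps": [
    [[0, 0, 0], [0.1, 0, 0], 255],
    [[0, 0, 0], [0.2, 0, 0], 255],
    [[0, 0, 0], [0.3, 0, 0], 255],
    [[0, 0, 0], [0.4, 0, 0], 255],
    [[0, 0, 0], [0.45, 0, 0], 255],
    [[0, 0, 0], [0.5, 0, 0], 255],
    [[0, 0, 0], [0.5, 0, 0], 255],
    [[0, 0, 0], [0.5, 0, 0], 255]
  ]
}}

```text
clock: 38.7
tcp_pos: [0.6208, 0.0102, 0.0736]
orientation: [0.001, -0.688, 0.726, -0.0]
wrist_force: [-1.2, 1.9, 8.8]
finger_gap: 0.0211
grip_force: 30.3
```

Not yet in contact, since the force is only about 2 N, so I keep creeping.

Emit:
{"op": "carry_out", "data": {
  "steps": [
    [[0, 0, 0], [0.05, 0, 0], 255],
    [[0, 0, 0], [0.1, 0, 0], 255],
    [[0, 0, 0], [0.15, 0, 0], 255],
    [[0, 0, 0], [0.2, 0, 0], 255],
    [[0, 0, 0], [0.25, 0, 0], 255],
    [[0, 0, 0], [0.3, 0, 0], 255],
    [[0, 0, 0], [0.3, 0, 0], 255],
    [[0, 0, 0], [0.3, 0, 0], 255]
  ]
}}

```text
clock: 39.7
tcp_pos: [0.6208, 0.0093, 0.0736]
orientation: [0.002, -0.688, 0.726, 0.001]
wrist_force: [-0.5, 8.0, 8.8]
finger_gap: 0.0208
grip_force: 30.4
```

Emit:
{"op": "carry_out", "data": {
  "steps": [
    [[0, 0, 0], [0, 0, 0], 255],
    [[0, 0, 0], [0, 0, 0], 120],
    [[0, 0, 0], [0, 0, 0], 120],
    [[0, 0, 0], [0, 0, 0], 120],
    [[0, 0, 0], [0, 0, -3], 120],
    [[0, 0, 0], [0, 0, -8], 120],
    [[0, 0, 0], [-1, 2, -14], 120],
    [[0, 0, 0], [-1, 3, -20], 120]
  ]
}}

```text
clock: 40.7
tcp_pos: [0.5898, 0.0188, 0.2734]
orientation: [-0.0, -0.687, 0.726, 0.001]
wrist_force: [1.0, 0.5, 0.6]
finger_gap: 0.0448
grip_force: 0.0
```

```bash
python3 - <<'E'
from h import *
plan((.5654,-.142,.36,176.9),(.5654,-.142,.289,176.9))
p,d=snap('side','side8')
cv2.imwrite('pics/c8.png',cv2.resize(p[150:290,300:440],None,fx=4,fy=4,interpolation=cv2.INTER_CUBIC)[:,:,::-1])
obj('side',p,d,(.565,-.142),(.31,.34),.03)
obj('side',p,d,(.613,-.113),(.098,.108),.055)
E
```

```text
t 40.7 tcp [0.5898 0.0188 0.2734] yaw 176.9 q6 -1.62 F [1.  0.5 0.6] gap 0.0448
[ 0.1  0.  -0. ] [16.19  1.57 -8.66]
[ 0.1  0.  -0. ] [16.19  1.56 -1.56]
side 48 mean [ 0.5632 -0.1471  0.3177] rect [ 564.4 -145.7] [18.6 17.9] ang 15.4
side 353 mean [ 0.6079 -0.1175  0.1016] rect [ 611.4 -113.4] [106.4  51.2] ang 87.4
```

View pics/c8.png

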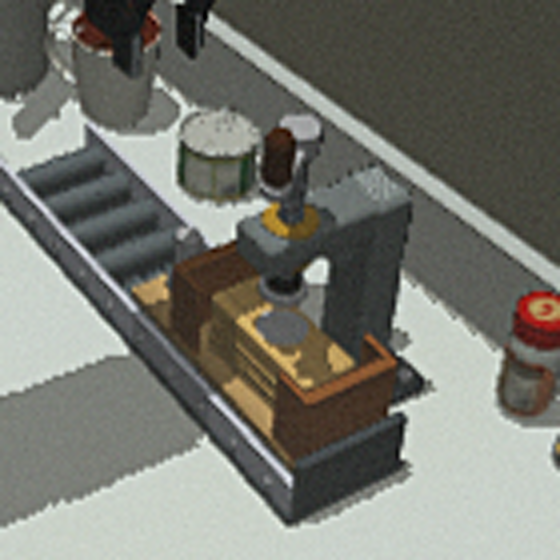

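The carriage is against the stop at crop (335,450), with the block's plate at (283,327) under the pad. Back to the knob.

Emit:
{"op": "carry_out", "data": {
  "steps": [
    [[0, 0, 0], [0, 0.3, -5], 120],
    [[0, 0, 0], [2, 0.8, -8.7], 120],
    [[0, 0, 0], [7, 1.2, -8.7], 120],
    [[0, 0, 0], [12, 1.5, -8.7], 120],
    [[0, 0, 0], [16.2, 1.6, -8.7], 120],
    [[0, 0, 0], [16.2, 1.6, -8.7], 120],
    [[0, 0, 0], [16.2, 1.6, -7], 120],
    [[0, 0, 0], [16.2, 1.6, -5], 120]
  ]
}}

```text
clock: 41.75
tcp_pos: [0.5663, -0.1419, 0.3219]
orientation: [0.0, -0.687, 0.726, -0.0]
wrist_force: [0.3, 0.7, -0.4]
finger_gap: 0.045
grip_force: 0.0
```

Emit:
{"op": "carry_out", "data": {
  "steps": [
    [[0, 0, 0], [0, 0, 1.5], 120],
    [[0, 0, 0], [0, 0, 3], 120],
    [[0, 0, 0], [0, 0, 3.5], 120],
    [[0, 0, 0], [0, 0, 3.5], 120],
    [[0, 0, 0], [0, 0, 3.5], 255],
    [[0, 0, 0], [0, 0, 3.5], 255],
    [[0, 0, 0], [0, 0, 3.5], 255],
    [[0, 0, 0], [0, 0, 3.5], 255]
  ]
}}

```text
clock: 42.75
tcp_pos: [0.5666, -0.1423, 0.288]
orientation: [0.001, -0.687, 0.726, -0.001]
wrist_force: [1.1, 1.7, 4.7]
finger_gap: 0.0207
grip_force: 29.7
```

```bash
python3 - <<'E'
from h import *
plan()
circ(56.2,22.5);print();circ(-123.8,22.5)
E
```

```text
t 42.75 tcp [ 0.5666 -0.1423  0.288 ] yaw 176.9 q6 -1.9 F [1.1 1.7 4.7] gap 0.0207
[-1.98, 0.82, 0.1]
[-4.13, 0.82, 0.2]
[-6.11, 0.01, 0.3]
[-7.63, -1.51, 0.4]
[-8.45, -3.49, 0.5]
[-8.45, -5.64, 0.6]
[-7.64, -7.62, 0.7]
[-6.12, -9.14, 0.8]

[1.98, -0.82, 0.1]
[4.13, -0.82, 0.2]
[6.11, -0.01, 0.3]
[7.63, 1.51, 0.4]
[8.45, 3.49, 0.5]
[8.45, 5.64, 0.6]
[7.64, 7.62, 0.7]
[6.12, 9.14, 0.8]
```

Emit:
{"op": "carry_out", "data": {
  "steps": [
    [[0, 0, 0], [-1.98, 0.82, 0.1], 255],
    [[0, 0, 0], [-4.13, 0.82, 0.2], 255],
    [[0, 0, 0], [-6.11, 0.01, 0.3], 255],
    [[0, 0, 0], [-7.63, -1.51, 0.4], 255],
    [[0, 0, 0], [-8.45, -3.49, 0.5], 255],
    [[0, 0, 0], [-8.45, -5.64, 0.6], 255],
    [[0, 0, 0], [-7.64, -7.62, 0.7], 255],
    [[0, 0, 0], [-6.12, -9.14, 0.8], 255]
  ]
}}

```text
clock: 43.75
tcp_pos: [0.6611, -0.0853, 0.2798]
orientation: [-0.0, -0.688, 0.726, 0.0]
wrist_force: [-7.5, -1.7, 8.3]
finger_gap: 0.0206
grip_force: 30.9
```

Emit:
{"op": "carry_out", "data": {
  "steps": [
    [[0, 0, 0], [1.98, -0.82, 0.1], 255],
    [[0, 0, 0], [4.13, -0.82, 0.2], 255],
    [[0, 0, 0], [6.11, -0.01, 0.3], 255],
    [[0, 0, 0], [7.63, 1.51, 0.4], 255],
    [[0, 0, 0], [8.45, 3.49, 0.5], 255],
    [[0, 0, 0], [8.45, 5.64, 0.6], 255],
    [[0, 0, 0], [7.64, 7.62, 0.7], 255],
    [[0, 0, 0], [6.12, 9.14, 0.8], 255]
  ]
}}

```text
clock: 44.75
tcp_pos: [0.5667, -0.1426, 0.2721]
orientation: [0.001, -0.687, 0.727, -0.002]
wrist_force: [5.6, 0.9, 3.8]
finger_gap: 0.0208
grip_force: 30.5
```

Emit:
{"op": "carry_out", "data": {
  "steps": [
    [[0, 0, 0], [-1.98, 0.82, 0.1], 255],
    [[0, 0, 0], [-4.13, 0.82, 0.2], 255],
    [[0, 0, 0], [-6.11, 0.01, 0.3], 255],
    [[0, 0, 0], [-7.63, -1.51, 0.4], 255],
    [[0, 0, 0], [-8.45, -3.49, 0.5], 255],
    [[0, 0, 0], [-8.45, -5.64, 0.6], 255],
    [[0, 0, 0], [-7.64, -7.62, 0.7], 255],
    [[0, 0, 0], [-6.12, -9.14, 0.8], 255]
  ]
}}

```text
clock: 45.75
tcp_pos: [0.6611, -0.0852, 0.2638]
orientation: [-0.001, -0.688, 0.726, 0.0]
wrist_force: [-9.4, -2.7, 10.6]
finger_gap: 0.0206
grip_force: 31.4
```

Emit:
{"op": "carry_out", "data": {
  "steps": [
    [[0, 0, 0], [1.98, -0.82, 0.1], 255],
    [[0, 0, 0], [4.13, -0.82, 0.2], 255],
    [[0, 0, 0], [6.11, -0.01, 0.3], 255],
    [[0, 0, 0], [7.63, 1.51, 0.4], 255],
    [[0, 0, 0], [8.45, 3.49, 0.5], 255],
    [[0, 0, 0], [8.45, 5.64, 0.6], 255],
    [[0, 0, 0], [7.64, 7.62, 0.7], 255],
    [[0, 0, 0], [6.12, 9.14, 0.8], 255]
  ]
}}

```text
clock: 46.75
tcp_pos: [0.5668, -0.1426, 0.2561]
orientation: [0.0, -0.687, 0.727, -0.002]
wrist_force: [3.7, -0.2, 6.8]
finger_gap: 0.0208
grip_force: 30.9
```

```bash
python3 - <<'E'
from h import *
plan()
p,d=snap('side','side9')
cv2.imwrite('pics/c9.png',cv2.resize(p[200:250,345:395],None,fx=10,fy=10,interpolation=cv2.INTER_CUBIC)[:,:,::-1])
E
```

```text
t 46.75 tcp [ 0.5668 -0.1426  0.2561] yaw 176.8 q6 -1.9 F [ 3.7 -0.2  6.8] gap 0.0208
```

View pics/c9.png

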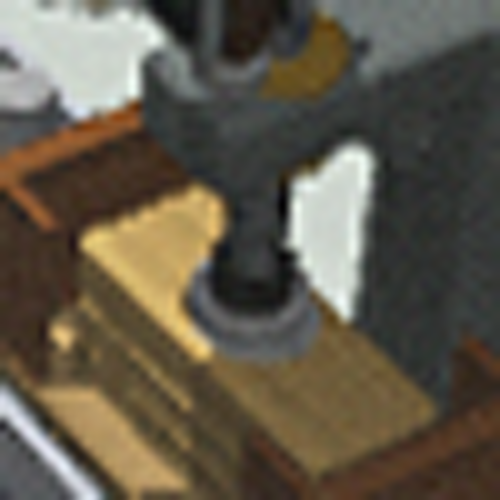

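```bash
python3 - <<'E'
from h import *
for k,off in ((0,0),(5,0),(6,8),(7,48),(8,48),(9,16)):
    p=cv2.imread(f'pics/side{k}.png')[:,:,::-1].copy(); d=np.load(f'pics/side{k}.npy')
    P,_=cloud('side',p,d); Q=P.reshape(400,640,3); out=[]
    m=(np.hypot(Q[...,0]-.611,Q[...,1]+.116)<.0235)&(Q[...,2]>.07)&(Q[...,2]<.19)
    cols=np.where(m.any(0))[0]; c=(cols.min()+cols.max())//2
    for u in range(c-2,c+3):
        z=Q[m[:,u],u,2]; out.append(round(z.min()*1000-off,1))
    print(k,c,out, [round(x*1000-off,1) for x in np.sort(Q[m][:,2])[:8]])
E
```

```text
0 371 [np.float64(89.9), np.float64(87.8), np.float64(87.6), np.float64(90.9), np.float64(87.6)] [np.float64(87.6), np.float64(87.6), np.float64(87.8), np.float64(88.7), np.float64(89.2), np.float64(89.9), np.float64(90.1), np.float64(90.9)]
5 371 [np.float64(89.1), np.float64(89.6), np.float64(88.3), np.float64(91.2), np.float64(91.7)] [np.float64(85.4), np.float64(85.5), np.float64(86.3), np.float64(87.2), np.float64(87.9), np.float64(88.3), np.float64(89.1), np.float64(89.6)]
6 371 [np.float64(89.2), np.float64(87.4), np.float64(87.9), np.float64(90.6), np.float64(88.9)] [np.float64(85.3), np.float64(87.1), np.float64(87.4), np.float64(87.9), np.float64(88.9), np.float64(89.2), np.float64(89.6), np.float64(90.6)]
7 371 [np.float64(89.6), np.float64(91.1), np.float64(91.1), np.float64(89.0), np.float64(89.1)] [np.float64(87.3), np.float64(88.6), np.float64(88.7), np.float64(88.8), np.float64(89.0), np.float64(89.1), np.float64(89.2), np.float64(89.6)]
8 370 [np.float64(50.8), np.float64(52.2), np.float64(51.3), np.float64(51.0), np.float64(52.1)] [np.float64(25.5), np.float64(27.6), np.float64(36.0), np.float64(40.5), np.float64(50.4), np.float64(50.8), np.float64(50.9), np.float64(51.0)]
9 370 [np.float64(85.5), np.float64(82.8), np.float64(84.4), np.float64(87.2), np.float64(84.9)] [np.float64(58.7), np.float64(59.2), np.float64(61.2), np.float64(68.7), np.float64(74.2), np.float64(78.7), np.float64(82.0), np.float64(82.0)]
```

Emit:
{"op": "carry_out", "data": {
  "steps": [
    [[0, 0, 0], [-1.98, 0.82, 0.1], 255],
    [[0, 0, 0], [-4.13, 0.82, 0.2], 255],
    [[0, 0, 0], [-6.11, 0.01, 0.3], 255],
    [[0, 0, 0], [-7.63, -1.51, 0.4], 255],
    [[0, 0, 0], [-8.45, -3.49, 0.5], 255],
    [[0, 0, 0], [-8.45, -5.64, 0.6], 255],
    [[0, 0, 0], [-7.64, -7.62, 0.7], 255],
    [[0, 0, 0], [-6.12, -9.14, 0.8], 255]
  ]
}}

```text
clock: 47.8
tcp_pos: [0.6612, -0.0854, 0.2478]
orientation: [-0.001, -0.688, 0.726, 0.0]
wrist_force: [-8.9, -2.5, 12.4]
finger_gap: 0.0208
grip_force: 31.7
```

```bash
python3 - <<'E'
from h import *
plan(); snap('side','side10')
def prof(k):
    p=cv2.imread(f'pics/side{k}.png')[:,:,::-1].copy(); d=np.load(f'pics/side{k}.npy')
    Q=cloud('side',p,d)[0].reshape(400,640,3); r=np.hypot(Q[...,0]-.613,Q[...,1]+.1135)
    for lo,hi in((.105,.118),(.118,.15)):
        m=(r<.021)&(r>.009)&(Q[...,2]>lo)&(Q[...,2]<hi); print(k,lo,m.sum(),Q[m][:,2].mean().round(4),np.percentile(Q[m][:,2],[10,50,90]).round(4))
for k in (5,6,9,10): prof(k)
cv2.imwrite('pics/c10.png',np.hstack([cv2.resize(cv2.imread(f'pics/side{k}.png')[205:250,350:390],None,fx=9,fy=9,interpolation=cv2.INTER_CUBIC) for k in (9,10)]))
E
```

```text
t 47.8 tcp [ 0.6612 -0.0854  0.2478] yaw 176.9 q6 -1.77 F [-8.9 -2.5 12.4] gap 0.0208
5 0.105 27 0.1093 [0.1067 0.1083 0.1129]
5 0.118 28 0.1306 [0.1201 0.1304 0.1434]
6 0.105 38 0.1119 [0.1062 0.1134 0.1159]
6 0.118 29 0.1342 [0.1227 0.1347 0.1452]
9 0.105 57 0.1115 [0.1083 0.111  0.1163]
9 0.118 41 0.1308 [0.1206 0.1272 0.1464]
10 0.105 59 0.1102 [0.1063 0.11   0.1152]
10 0.118 42 0.1295 [0.1206 0.1254 0.1466]
```

View pics/c10.png

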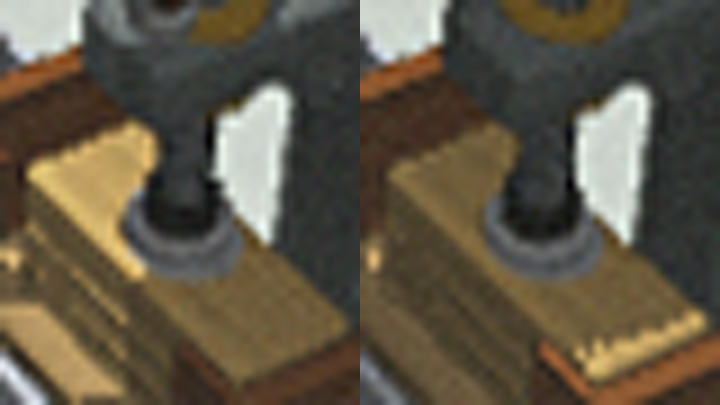

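The pad sank only 1–2.7 mm over that half turn (ring at crop (185,245) against (545,240)), so it met the plate and is about 0.35 turn past contact. I add about 50° more.

```bash
python3 -c "
from h import *
circ(-123.8,8,6)"
```

```text
[0.67, -0.38, 0.04]
[1.38, -0.67, 0.07]
[2.12, -0.85, 0.11]
[2.89, -0.93, 0.14]
[3.65, -0.9, 0.18]
[4.41, -0.76, 0.21]
```

Emit:
{"op": "carry_out", "data": {
  "steps": [
    [[0, 0, 0], [0.67, -0.38, 0.04], 255],
    [[0, 0, 0], [1.38, -0.67, 0.07], 255],
    [[0, 0, 0], [2.12, -0.85, 0.11], 255],
    [[0, 0, 0], [2.89, -0.93, 0.14], 255],
    [[0, 0, 0], [3.65, -0.9, 0.18], 255],
    [[0, 0, 0], [4.41, -0.76, 0.21], 255],
    [[0, 0, 0], [4.41, -0.76, 0.21], 255],
    [[0, 0, 0], [4.41, -0.76, 0.21], 255]
  ]
}}

```text
clock: 48.85
tcp_pos: [0.6651, -0.1298, 0.2457]
orientation: [-0.001, -0.688, 0.726, 0.001]
wrist_force: [-7.0, 1.1, 9.7]
finger_gap: 0.0207
grip_force: 31.4
```

Emit:
{"op": "carry_out", "data": {
  "steps": [
    [[0, 0, 0], [0, 0, 0], 120],
    [[0, 0, 0], [0, 0, 0], 120],
    [[0, 0, 0], [0, 0, 0], 120],
    [[0, 0, 0], [0, 0, -1], 120],
    [[0, 0, 0], [0, 0, -3], 120],
    [[0, 0, 0], [0, 0, -6], 120],
    [[0, 0, 0], [0, 2, -9], 120],
    [[0, 0, 0], [0, 6, -11], 120]
  ]
}}

```text
clock: 49.85
tcp_pos: [0.6066, -0.1277, 0.3564]
orientation: [0.001, -0.688, 0.726, -0.001]
wrist_force: [-0.7, -0.0, 0.0]
finger_gap: 0.0451
grip_force: 0.0
```

Emit:
{"op": "carry_out", "data": {
  "steps": [
    [[0, 0, 0], [-2, 3, 0], 120],
    [[0, 0, 0], [-5, 6, 0], 120],
    [[0, 0, 0], [-8, 9, 0], 120],
    [[0, 0, 0], [-12, 12, 0], 120],
    [[0, 0, 0], [-16, 14, 0], 120],
    [[0, 0, 0], [-20, 15, 0], 120],
    [[0, 0, 0], [-24, 15, 0], 120],
    [[0, 0, 0], [-26, 15, 0], 120]
  ]
}}

```text
clock: 50.85
tcp_pos: [0.4702, 0.1423, 0.3563]
orientation: [0.001, -0.688, 0.726, -0.0]
wrist_force: [1.0, -0.7, -0.5]
finger_gap: 0.0451
grip_force: 0.0
```

```bash
python3 - <<'E'
from h import *
plan(); p,d=snap('side','side11'); q,e=snap('top','top11')
obj('side',p,d,(.613,-.113),(.098,.107),.06); obj('top',q,e,(.613,-.113),(.098,.107),.06)
a=cv2.resize(p[170:290,310:430],(480,480),interpolation=cv2.INTER_CUBIC); b=cv2.resize(q[120:240,165:405],(800,400)); 
cv2.imwrite('pics/c11.png',np.hstack([a[40:440],b])[:, :, ::-1][:, :1280]); 
cv2.imwrite('pics/c11.png',cv2.resize(cv2.imread('pics/c11.png'),None,fx=.62,fy=.62))
E
```

```text
t 50.85 tcp [0.4702 0.1423 0.3563] yaw 177.0 q6 -1.39 F [ 1.  -0.7 -0.5] gap 0.0451
side 322 mean [ 0.6071 -0.1208  0.1016] rect [ 628.9 -116.4] [113.7  87.3] ang 85.3
top 256 mean [ 0.6148 -0.1094  0.1015] rect [ 614.9 -114.2] [116.1  49.3] ang 86.5
```

View pics/c11.png

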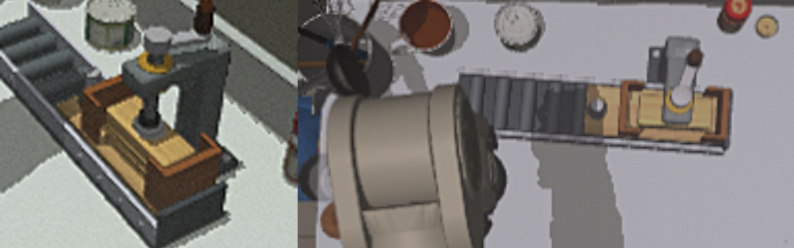

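The view shows the carriage against the stop, with the pad on the block at left crop (150,122), and the jar and pot undisturbed. By the count of turns it is about 0.46 turn past contact, so I hand in.

```bash
python3 -c "
from workcell import env
print(env.hand_in())"
```

```text
the job is handed in; nothing more can be done
None
```

The job is handed in: both slats and the pressing block are stacked squarely on the carriage, the carriage is against the end stop, and the press is left clamped an estimated half turn past contact; I never reached near the honey jar or the pot, and no verdict came back.

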